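# Square up the lens boards and press them with the keyed foot

### The job

Tap the stack of four lens boards in the bonding jig against its two fences until all their edges are flush. Then lift the pressure foot out of its wooden rest, push its keyed spigot down through the boards' middle windows into the jig's hub, turning it until the key slips in, and push on until its bar lies flat on the boards. Finish still gripping the foot and pressing the stack firmly together (about 15 N, well over the foot's own weight), with the boards still flush and the other things on the bench left where they are.

Things in the scene. Friction and masses are not known exactly. Their poses are not given: they have to be found in the camera images.
- jig: Bonding jig, fixed: aluminium plate 140 (x) x 200 (y) x 30 mm; origin under it, on the hub's axis. On it two steel fence bars 15 mm wide, 21 mm high: a long one along y, inner face at x = +45 mm, and a short one along x (x -50 to +30 mm), inner face at y = +75 mm. A board touching both has its centre over the hub. The -x and -y sides are open; yawed up to 0.35 rad.
- hub_mouth (a point): Mouth of the steel hub in the middle of the jig, at bed level (30 mm over the bench), axes as the jig's, z up. Upright bore 20 mm in diameter, 30 mm deep, with one keyway 8 mm wide reaching 14.5 mm from the axis on the jig's +x side, all the way down; the hub's face around the bore is flat and flush with the bed.
- board1_center (a point): Centre of lens board 1 of four, counted from the bottom of the stack. All alike: rigid charcoal board 90 (x) x 150 (y) x 6 mm, 60 g, with two eye windows, a middle window 34 x 34 mm and a nose notch in the +x edge, which faces the long fence. They lie loosely stacked on the jig's bed, centres 6 to 16 mm short of place along x and y, turned up to 0.08 rad.
- board2_center (a point): Centre of lens board 2 of four, counted from the bottom of the stack. As board 1.
- board3_center (a point): Centre of lens board 3 of four, counted from the bottom of the stack. As board 1.
- board4_center (a point): Centre of lens board 4 of four, counted from the bottom of the stack. As board 1.
- foot_grip (a point): Grip centre of the pressure foot, loose, 0.25 to 0.4 kg, upright in the wooden rest, turned under 1.3 rad from the jig. Grip: black block 22 (x) x 50 (y) x 48 mm high, on an aluminium bar 30 (x) x 140 (y) x 12 mm, underside 36 mm below this point. z up. Seated on the boards, this point is 90 mm over the bench, axes along the jig's; with the key still on the hub's face it is 16 mm higher.
- foot_tip (a point): Tip of the foot's steel spigot, on its axis, 84 mm below the grip's centre, same axes. The spigot, 18 mm in diameter, reaches 48 mm below the bar; its last 7 mm taper. Its one key, 6 mm wide, stands out to 13 mm from the axis on the +x side, from 8 to 24 mm above the tip; a small lug on the bar's edge marks that side.
- rest: Wooden rest for the pressure foot, fixed: block 100 x 90 mm, 55 mm high, with an upright hole 30 mm in diameter right through; origin under its centre. The foot's bar lies on its top.
- headset_a: finished headset, charcoal box 150 x 85 x 80 mm, open at the eye side; bystander; origin under its centre
- headset_b: second finished headset, same size; bystander; origin under its centre
- tape: roll of adhesive tape lying flat, 90 mm across, 24 mm high, open core; bystander; origin under its centre
- ruler: aluminium straightedge 310 x 30 x 6 mm lying flat beyond the work; bystander; origin under its centre
- screwdriver: black-handled screwdriver 170 mm long lying on the bench on the robot's side of the work; bystander; its body lies along its own x axis, handle to -x
- brayer: hand roller: black rubber roller 36 mm thick, 100 mm wide, wire fork, wooden handle to its own -x reaching 160 mm from the roller; lying at the right of the work; bystander; origin under the roller's middle
- mug: white mug 82 mm across, 95 mm high, to the left of the work; bystander; origin under its centre
Not all that is in view belongs to the job. Leave any blue, green or white look-alike of the part that bears board4_center alone.

How it is judged:
By the outcome, as a careful person would: the job done as asked, in the order asked, and still so for the second after the job is handed in, while the arm keeps its last pose, push and grip.
It also fails if it takes over 72 s, if anything falls off the work surface, if the arm or the gripper's body presses on something with over 40 N, if the wrist force passes 120 N, or if a joint passes its speed limit or range.

### The arm

A 7-joint arm with a two-finger parallel gripper is mounted at the origin on the work surface. World frame = base frame: x ahead of the robot, y to its left, z up, the work surface at z = 0. Lengths are in m, angles in rad, forces in N, time in s.
With the tool pointing down it reaches from about 0.425 to 0.925 m from the base axis. Payload 6.8 kg.
Tool frame: the origin (TCP) lies between the finger pads; the fingertips stand 22 mm ahead of it and the grasp point (between the pads) lies 3 mm ahead of it; z points along the fingers, y is the direction in which the jaws open and shut (so a half turn about z gives the same grasp; the last joint's range is limited). The gripper opens to 85 mm and grips with 20 to 120 N. Pads are 22 mm wide; open, the fingers measure 114 mm over their backs; the gripper's body (76 mm by 85 mm) begins 54 mm behind the grasp point. The pads swing forward as they close: fully open they stand 13 mm farther back than shut.
Start: joints at [-1.364, 0.477, 0.022, 1.555, -0.011, 1.109, -0.083], TCP at [0.209, 0.642, 0.253] pointing down, gripper open.
Joint ranges: [-2.96, 2.96], [-0.34, 2.1], [-1.41, 1.46], [0.24, 2.44], [-1.37, 4.51], [0.17, 1.92], [-2.96, 2.96]. Speed limits (rad/s): [2.39, 2.39, 3.14, 3.14, 3.14, 3.14, 3.14].

### API

Orientations are given as a unit quaternion [w, x, y, z].
In Python, from station import bot gives the robot as it stands. The module is installed in compiled form; this text tells all that it offers.
- The arm moves only by the tool drive_tool, never from a script. Its argument "series" is one flat list of numbers, 7 for each row, row after row: the opening, from -1 (shut) to 1 (fully open), then the shift along the tool's x, y, z in mm, then the turn, a rotation vector about the tool's x, y, z in rad. In form: [jaw, x, y, z, wx, wy, wz, jaw, x, y, z, wx, wy, wz, ...]. A call has 1 to 12 rows; each row shifts and turns the commanded pose from where the row before left it, along the tool's axes as they then stand; what a row does not reach is not made up. A row lasts 1/8 s, in which the tool goes at most 62.5 mm and 10.7 degrees, less where a joint would pass 70% of its speed; a pose out of reach is approached as far as the arm can. A call with a gripper value outside its range is refused whole. The fingers move at their own pace and stop on an object; "force" is the grip in N (left out, the last holds). Time passes only in rows, so rows that do not move let the fingers close. It gives the time, the measured TCP pose, the force and the opening at its end, in the units of the state.
- bot.get_obs(): the state, without advancing time (a new reading comes with each control period).
- bot.read_camera(name): name is "scene" or "top" or "wrist"; returns a dict with "pixels" (400x640x3 uint8, blue, green, red), "camera_matrix" (3x3 intrinsics, pixels), "distortion" ([k1, k2, p1, p2, k3] as OpenCV has them; the pictures are not rectified), "rvec" (rotation vector, rad) and "tvec" (3), from world to camera coordinates, as OpenCV has them. Camera axes: x right, y down, z forward; pixel columns grow to the right and rows downward; lengths in m; the calibration is good to about 2 mm. A picture is of the moment at which its call begins. There is no depth.
- bot.hand_in(): hands the job in, once; it reports no verdict.
The state is a dict: "t": time; "q": joint angles; "joint_vel": joint speeds; "joint_torque": joint torques, N m; "eef_pos": TCP position; "tool_rot": TCP orientation; "contact_force": force on the tool from outside, world axes, zero at the start; "torque": the same for the moment, N m; "gripper_width": opening from 0.0 (shut) to 1.0 (fully open).
Only numpy, scipy, OpenCV 4.12 (cv2) and the standard library are available. Lean on these libraries where they do the work, as an engineer would, in place of code of your own. Each camera call takes 0.05 s, during which the arm holds its last target. There are 200 camera calls.

## Working session

There is one attempt and no reset: what is moved stays moved. The work goes in short steps, Python scripts to look and compute and a tool call to move; the robot and the scene stay as the last step left them, time stands still between calls to the robot, and variables do not carry over. Pictures are saved under pics/ and viewed, about 8 in all and at most 12, crops included, and the job is handed in when it is done.

Besides the shell and the picture viewer there is one more tool, called after "Request:" by a JSON object that holds its "name" and its "arguments". drive_tool: Moves the arm, as the interface text tells. Its arguments: {"type":"object","properties":{"series":{"type":"array"},"force":{"type":"number"}},"required":["series"]}

```bash
mkdir -p pics; cat > h.py <<'E'
import numpy as np, cv2
from station import bot
from scipy.spatial.transform import Rotation as R
def cam(n, save=None):
    c=bot.read_camera(n)
    if save: cv2.imwrite('pics/'+save,c['pixels'])
    return c
def ray(c,uv,z):
    """pixels -> world points on plane z"""
    K=np.array(c['camera_matrix']);D=np.array(c['distortion'])
    p=cv2.undistortPoints(np.array(uv,float).reshape(-1,1,2),K,D).reshape(-1,2)
    Rm=cv2.Rodrigues(np.array(c['rvec'],float))[0];t=np.array(c['tvec'],float).ravel()
    o=-Rm.T@t; d=np.c_[p,np.ones(len(p))]@Rm
    return o+d*((z-o[2])/d[:,2])[:,None]
def proj(c,P):
    return cv2.projectPoints(np.array(P,float).reshape(-1,3),np.array(c['rvec'],float),np.array(c['tvec'],float),np.array(c['camera_matrix']),np.array(c['distortion']))[0].reshape(-1,2)
def campos(c):
    Rm=cv2.Rodrigues(np.array(c['rvec'],float))[0];return -Rm.T@np.array(c['tvec'],float).ravel()
E
python3 - <<'E'
from h import *
o=bot.get_obs(); print({k:np.round(v,3).tolist() for k,v in o.items()})
for n in('top','scene','wrist'):
    c=cam(n,n+'0.png'); print(n,campos(c).round(3),np.array(c['camera_matrix']).round(1).tolist())
E
```

```text
{'t': 0.0, 'q': [-1.364, 0.478, 0.022, 1.556, -0.012, 1.109, -0.083], 'joint_vel': [0.0, -0.001, 0.0, 0.0, 0.0, 0.001, -0.001], 'joint_torque': [-0.0, -59.643, 1.608, -28.12, 0.012, 0.009, -0.0], 'eef_pos': [0.209, 0.641, 0.252], 'tool_rot': [-0.0, 0.157, 0.988, -0.001], 'contact_force': [0.71, 0.112, -0.127], 'torque': [0.011, 0.001, 0.02], 'gripper_width': 1.002}
top [0.238 0.073 2.032] [[496.0, 0.0, 321.5], [0.0, 496.0, 198.6], [0.0, 0.0, 1.0]]
scene [ 1.115 -0.355  0.995] [[383.8, 0.0, 315.8], [0.0, 383.8, 195.9], [0.0, 0.0, 1.0]]
wrist [0.137 0.666 0.372] [[314.0, 0.0, 315.5], [0.0, 314.0, 200.8], [0.0, 0.0, 1.0]]
```

View pics/top0.png

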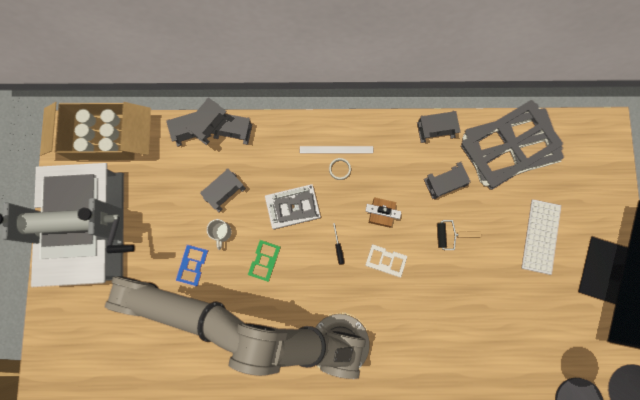

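View pics/scene0.png

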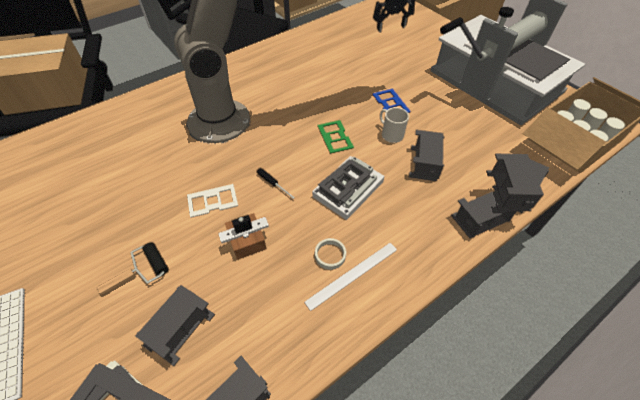

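The top view shows the jig with the charcoal boards at about (293,207) and the rest with the foot at (383,212). The blue (192,265), green (265,260) and white (387,261) boards are the look-alikes to leave alone. The charcoal stack in the jig is the one with the fences. I'll get rough positions now and then look closer with the wrist camera.

```bash
python3 - <<'E'
from h import *
c=cam('top')
print('jig',ray(c,[[293,207]],.04).round(3),'foot',ray(c,[[383,212]],.1).round(3),'base',ray(c,[[343,330]],0).round(3))
print(ray(c,[[218,232],[265,260],[387,261],[337,245],[340,168],[223,188],[442,235]],0).round(3))
o=bot.get_obs(); Rm=R.from_quat(o['tool_rot'],scalar_first=True).as_matrix();print(Rm.round(3))
w=cam('wrist');Rc=cv2.Rodrigues(np.array(w['rvec']))[0]
print('cam in tool',(Rm.T@(campos(w)-o['eef_pos'])).round(4)); print('cam axes in tool (cols)',(Rm.T@Rc.T).round(3))
im=c['pixels']; sc=cam('scene')['pixels']
a=cv2.resize(im[175:240,255:420],None,fx=4.8,fy=4.8,interpolation=cv2.INTER_CUBIC)
b=cv2.resize(sc[150:270,180:400],(792,288),interpolation=cv2.INTER_CUBIC)
b=cv2.resize(sc[150:275,190:395],(460,280),interpolation=cv2.INTER_CUBIC)
W=792; a=a[:,:W]; b2=np.zeros((280,W,3),np.uint8); b2[:,:460]=b
cv2.imwrite('pics/c1.png',np.vstack([a,b2]))
E
```

```text
jig [[0.543 0.18  0.04 ]] foot [[ 0.512 -0.178  0.1  ]] base [[ 0.054 -0.018  0.   ]]
[[ 0.448  0.489  0.   ]
 [ 0.332  0.295  0.   ]
 [ 0.324 -0.201  0.   ]
 [ 0.391  0.001  0.   ]
 [ 0.714 -0.015  0.   ]
 [ 0.632  0.473  0.   ]
 [ 0.429 -0.43   0.   ]]
[[-0.951  0.31  -0.   ]
 [ 0.31   0.951 -0.001]
 [-0.    -0.001 -1.   ]]
cam in tool [ 0.076   0.001  -0.1196]
cam axes in tool (cols) [[ 0.    -0.955 -0.298]
 [ 1.     0.     0.001]
 [-0.001 -0.298  0.955]]
```

View pics/c1.png

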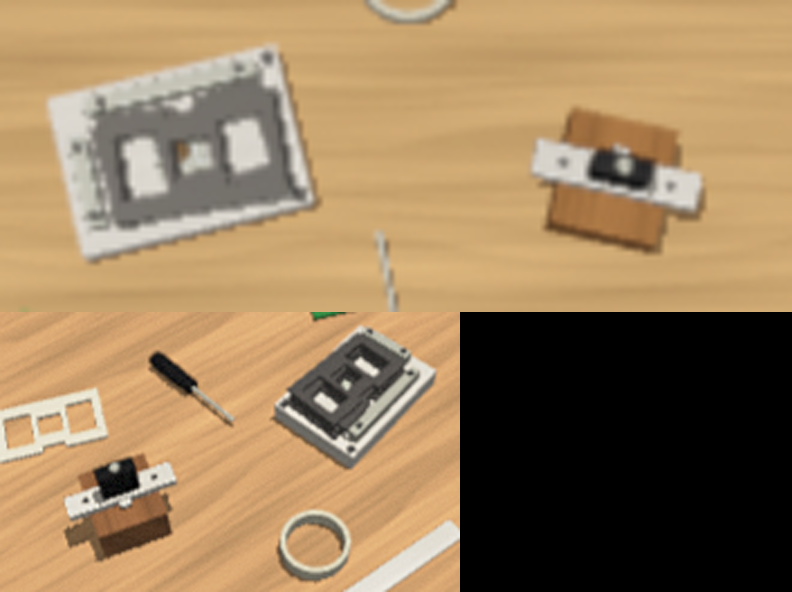

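The enlarged crop shows the long fence on the far (+x) side of the jig and the short fence on the left (+y) side, with a yaw of about +0.2. The foot's bar is yawed about -0.2, with its lug on the far side at about (620,150). I'll move above the jig for a close look.

Request:
{"name": "drive_tool", "arguments": {"series": [1,-43,-34,0,0,0,0,1,-43,-34,0,0,0,0,1,-43,-34,0,0,0,0,1,-43,-34,0,0,0,0,1,-43,-34,0,0,0,0,1,-43,-34,0,0,0,0,1,-43,-34,0,0,0,0,1,-43,-34,0,0,0,0,1,-43,-34,0,0,0,0,1,-43,-34,0,0,0,0,-1,0,0,0,0,0,-0.17,-1,0,0,0,0,0,-0.17], "force": 60}}

```text
t: 1.8
eef_pos: [0.513, 0.1845, 0.2533]
tool_rot: [0.0, -0.014, 1.0, -0.0]
contact_force: [0.0, 0.4, -0.3]
gripper_width: 0.602
```

Request:
{"name": "drive_tool", "arguments": {"series": [-1,0,0,0,0,0,-0.17,-1,0,0,0,0,0,0,-1,0,0,0,0,0,0]}}

```text
t: 2.17
eef_pos: [0.5126, 0.1854, 0.2533]
tool_rot: [0.0, -0.096, 0.995, 0.0]
contact_force: [0.1, 0.4, -0.1]
gripper_width: -0.001
```

```bash
python3 - <<'E'
from h import *
c=cam('wrist','w1.png');o=bot.get_obs();print(o['eef_pos'],o['tool_rot'],o['gripper_width'],o['t'])
np.savez('w1.npz',**{k:np.array(c[k]) for k in c})
E
```

```text
[0.51256263 0.18540971 0.2533267 ] [ 1.61639133e-05 -9.61028097e-02  9.95371413e-01  1.75029297e-05] -0.0011429738697341207 2.225
```

View pics/w1.png

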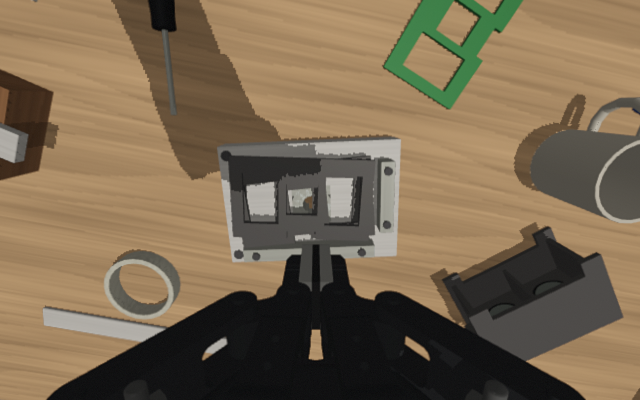

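The wrist view has image right as +y and image down as +x. The jig plate spans about (218,147) to (400,255), the short fence is at (388,195), and the long fence is along row 252, partly hidden by the fingers. I'll enlarge it to pick corners.

```bash
python3 - <<'E'
import cv2
im=cv2.imread('pics/w1.png')[128:272,210:410]
im=cv2.resize(im,None,fx=4,fy=4,interpolation=cv2.INTER_CUBIC)
for i in range(0,200,20):
    cv2.putText(im,str(210+i),(i*4,10),0,.35,(0,0,255),1); cv2.line(im,(i*4,12),(i*4,20),(0,0,255),1)
for i in range(0,144,20):
    cv2.putText(im,str(128+i),(0,i*4+4),0,.35,(0,0,255),1); cv2.line(im,(28,i*4),(36,i*4),(0,0,255),1)
cv2.imwrite('pics/w1c.png',im)
E
```

```text
(no output)
```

View pics/w1c.png

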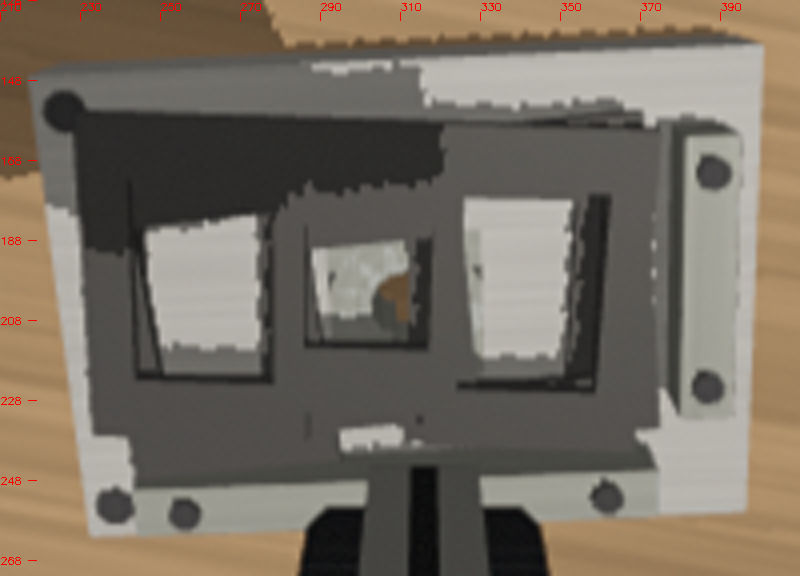

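```bash
python3 - <<'E'
from h import *
c=dict(np.load('w1.npz'))
f=lambda p:np.array(p,float)/4+[210,128]
P=ray(c,f([[35,75],[763,45],[747,512],[90,536]]),.03)[:,:2]
print(P.round(4)); tl,tr,br,bl=P
print('sizes',[np.linalg.norm(a-b).round(4) for a,b in((tl,tr),(bl,br),(tl,bl),(tr,br))])
yv=(tr-tl)+(br-bl); xv=(bl-tl)+(br-tr)
print('yaw from y',np.arctan2(-yv[0],yv[1]),'from x',np.arctan2(xv[1],xv[0])); ctr=P.mean(0);print('ctr',ctr)
yaw=(np.arctan2(-yv[0],yv[1])*2+np.arctan2(xv[1],xv[0]))/3
Rj=np.array([[np.cos(yaw),-np.sin(yaw)],[np.sin(yaw),np.cos(yaw)]])
S=ray(c,f([[685,135],[738,135],[735,415],[682,415]]),.051)[:,:2]; print('short fence in jig',((S-ctr)@Rj).round(4).tolist())
L=ray(c,f([[135,488],[655,468],[660,512]]),.051)[:,:2]; print('long fence',((L-ctr)@Rj).round(4).tolist())
B=ray(c,f([[78,112],[660,128],[660,430],[95,432],[305,345],[430,350],[430,240]]),.054)[:,:2]; print('b4',((B-ctr)@Rj).round(4).tolist())
H=ray(c,f([[373,297]]),.03)[:,:2];print('hub edge',((H-ctr)@Rj))
np.savez('jig.npz',ctr=ctr,yaw=yaw)
E
```

```text
[[0.503  0.0773]
 [0.4575 0.2694]
 [0.5934 0.3025]
 [0.6395 0.1079]]
sizes [np.float64(0.1974), np.float64(0.1999), np.float64(0.1399), np.float64(0.1399)]
yaw from y 0.2328785009586762 from x 0.22951653464262162
ctr [0.54834544 0.1892884 ]
short fence in jig [[-0.0503, 0.074], [-0.0498, 0.0878], [0.0287, 0.0897], [0.0281, 0.075]]
long fence [[0.0443, -0.079], [0.0439, 0.0678], [0.0577, 0.0694]]
b4 [[-0.0629, -0.0813], [-0.0529, 0.067], [0.031, 0.0684], [0.0255, -0.0873], [0.0023, -0.0277], [0.0051, 0.0059], [-0.0256, 0.0071]]
hub edge [[-0.00294247 -0.00995548]]
```

The sizes and fences agree with the jig model to about 1 mm. The jig is at (0.548, 0.189) with yaw 0.232. I'll go down on its -x side with the fingers shut.

Request:
{"name": "drive_tool", "arguments": {"series": [-1,0,0,0,0,0,-0.04,-1,30,-4,30,0,0,0,-1,30,-4,30,0,0,0,-1,0,0,50,0,0,0,-1,0,0,50,0,0,0,-1,0,0,30,0,0,0,-1,0,0,8,0,0,0,-1,0,0,0,0,0,0]}}

```text
t: 3.22
eef_pos: [0.4564, 0.1638, 0.0556]
tool_rot: [0.0, -0.117, 0.993, -0.0]
contact_force: [0.3, 0.5, 0.6]
gripper_width: -0.002
```

```bash
cat > j.py <<'E'
from h import *
g=np.load('jig.npz')
def jp(p=None):
    """TCP in jig axes (mm), tool yaw relative to jig, force in jig axes"""
    o=bot.get_obs(); y=float(g['yaw']); q=R.from_euler('z',-y)
    d=q.apply(np.r_[np.array(o['eef_pos'])[:2]-g['ctr'],o['eef_pos'][2]])*1000
    Rm=R.from_quat(o['tool_rot'],scalar_first=True).as_matrix()
    ty=np.arctan2(-Rm[1,0],-Rm[0,0])
    print('t %.2f'%o['t'],'jig mm',d.round(1),'relyaw %.3f'%(ty-y),'tilt',Rm[:,2].round(3),'F',q.apply(o['contact_force']).round(1),'w %.3f'%o['gripper_width'])
if __name__=='__main__': jp()
E
python3 j.py
```

```text
t 3.23 jig mm [-95.4  -3.7  55.6] relyaw 0.003 tilt [ 0. -0. -1.] F [0.4 0.5 0.6] w -0.002
```

Request:
{"name": "drive_tool", "arguments": {"series": [-1,-6,0,1.5,0,0,0,-1,-5,0,0,0,0,0,-1,-4,0,0,0,0,0,-1,-4,0,0,0,0,0,-1,-4,0,0,0,0,0,-1,-4,0,0,0,0,0,-1,-4,0,0,0,0,0]}}

```text
t: 4.1
eef_pos: [0.4862, 0.1708, 0.0537]
tool_rot: [-0.0, -0.117, 0.993, -0.0]
contact_force: [-0.7, -1.1, 0.2]
gripper_width: 0.001
```

```bash
python3 j.py
```

```text
t 4.10 jig mm [-64.7  -3.7  53.7] relyaw 0.003 tilt [-0.001 -0.    -1.   ] F [-0.9 -0.9  0.2] w 0.001
```

Request:
{"name": "drive_tool", "arguments": {"series": [-1,-2,0,0,0,0,0,-1,-2,0,0,0,0,0,-1,-2,0,0,0,0,0,-1,-1,0,0,0,0,0,-1,-1,0,0,0,0,0]}}

```text
t: 4.72
eef_pos: [0.4905, 0.1713, 0.053]
tool_rot: [-0.004, -0.117, 0.993, -0.001]
contact_force: [-10.1, -3.4, 7.5]
gripper_width: -0.002
```

Request:
{"name": "drive_tool", "arguments": {"series": [-1,-0.5,0,0,0,0,0,-1,-0.5,0,0,0,0,0]}}

```text
t: 4.97
eef_pos: [0.4909, 0.1711, 0.0528]
tool_rot: [-0.004, -0.117, 0.993, -0.001]
contact_force: [-11.1, -3.7, 8.3]
gripper_width: -0.003
```

```bash
python3 j.py
```

```text
t 4.97 jig mm [-60.1  -4.5  52.8] relyaw 0.003 tilt [-0.008 -0.003 -1.   ] F [-11.7  -1.    8.3] w -0.003
```

The tool has met about 11 N along x at x=-60, a bit short of where I expected, with 8 N upward. I'll look before pushing more.

```bash
python3 - <<'E'
from h import *
c=cam('wrist');np.savez('w2.npz',**{k:np.array(c[k]) for k in c})
im=c['pixels'];cv2.imwrite('pics/w2.png',cv2.resize(im,(800,500)))
E
```

```text
(no output)
```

View pics/w2.png

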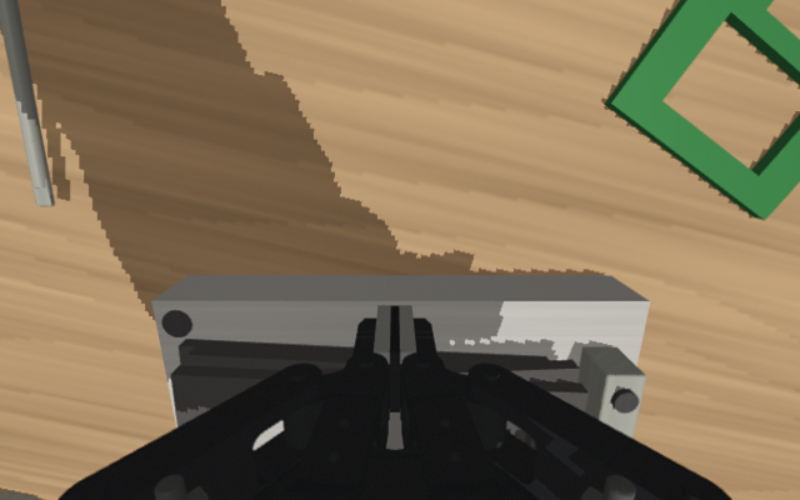

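The view shows the pushed -x wall of the stack at rows 345–375 (left) and 355 (right, 555), so the stack may still be slightly yawed. The grey fingertips are at (395,305).

```bash
python3 - <<'E'
from j import *
c=dict(np.load('w2.npz')); q=R.from_euler('z',-float(g['yaw']))
def J(uv,z):
    P=ray(c,np.array(uv)*.8,z)-np.r_[g['ctr'],0]; return (q.apply(P)*1000).round(1).tolist()
print('plate',J([[155,301],[648,301]],.03))
print('wall lo',J([[182,341],[555,358]],.03)); print('wall lo36',J([[182,341],[555,358]],.036));print('wall hi',J([[172,376]],.054))
print('tips',J([[380,307],[412,307]],.031))
jp()
E
python3 - <<'E'
import cv2
im=cv2.imread('pics/w2.png')[290:440,140:660]
cv2.imwrite('pics/w2c.png',cv2.convertScaleAbs(cv2.resize(im,(800,232),interpolation=cv2.INTER_CUBIC),alpha=2.2,beta=10))
E
```

```text
plate [[-70.0, -99.1, 30.0], [-70.8, 97.3, 30.0]]
wall lo [[-52.2, -91.1, 30.0], [-44.9, 63.3, 30.0]]
wall lo36 [[-55.6, -87.4, 36.0], [-48.7, 60.4, 36.0]]
wall hi [[-52.0, -82.2, 54.0]]
tips [[-68.4, -9.4, 31.0], [-68.4, 3.2, 31.0]]
t 5.03 jig mm [-60.1  -4.5  52.8] relyaw 0.003 tilt [-0.008 -0.004 -1.   ] F [-11.7  -1.2   7.2] w 0.000
```

View pics/w2c.png

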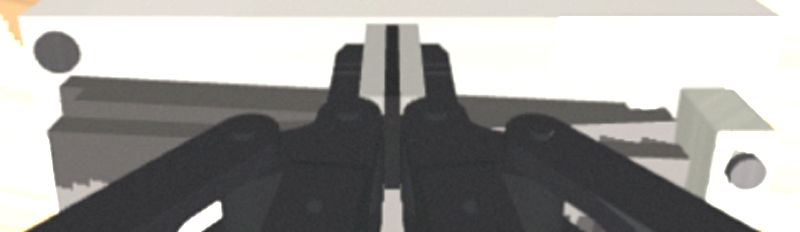

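The bottom boards are still turned about 0.047, with the -y end lagging. I'll back off, raise slightly off the bed, and push nearer the -y end, then the +y end.

Request:
{"name": "drive_tool", "arguments": {"series": [-1,12,0,-1,0,0,0,-1,8,-20,0,0,0,0,-1,0,-25,0,0,0,0,-1,-5,0,0,0,0,0,-1,-5,0,0,0,0,0,-1,-3,0,0,0,0,0,-1,-3,0,0,0,0,0,-1,-2,0,0,0,0,0,-1,-2,0,0,0,0,0,-1,-1,0,0,0,0,0]}}

```text
t: 6.28
eef_pos: [0.5036, 0.129, 0.0542]
tool_rot: [-0.003, -0.118, 0.993, -0.0]
contact_force: [-10.3, -2.2, 7.4]
gripper_width: 0.0
```

```bash
python3 j.py
```

```text
t 6.28 jig mm [-57.4 -48.4  54.2] relyaw 0.004 tilt [-0.006 -0.001 -1.   ] F [-10.6   0.2   7.4] w 0.000
```

Request:
{"name": "drive_tool", "arguments": {"series": [-1,-1.5,0,-0.5,0,0,0,-1,-1.5,0,-0.5,0,0,0,-1,0,0,0,0,0,0]}}

```text
t: 6.65
eef_pos: [0.5039, 0.1291, 0.0543]
tool_rot: [-0.006, -0.118, 0.993, -0.001]
contact_force: [-12.6, -2.6, 4.7]
gripper_width: -0.004
```

Request:
{"name": "drive_tool", "arguments": {"series": [-1,9,0,1,0,0,0,-1,9,20,0,0,0,0,-1,0,40,0,0,0,0,-1,0,25,0,0,0,0,-1,-5,0,0,0,0,0,-1,-5,0,0,0,0,0,-1,-3,0,0,0,0,0,-1,-3,0,0,0,0,0,-1,-2,0,0,0,0,0]}}

```text
t: 7.78
eef_pos: [0.4851, 0.2103, 0.0538]
tool_rot: [-0.005, -0.117, 0.993, -0.001]
contact_force: [-15.3, -2.9, 10.7]
gripper_width: -0.001
```

```bash
python3 j.py
```

```text
t 7.78 jig mm [-56.7  34.9  53.8] relyaw 0.002 tilt [-0.01  -0.004 -1.   ] F [-15.5   0.7  10.7] w -0.001
```

Request:
{"name": "drive_tool", "arguments": {"series": [-1,12,0,0,0,0,0,-1,6,0,-50,0,0,0,-1,-20,-55,0,0,0,0,-1,-20,-55,0,0,0,0,-1,-21,-48,0,0,0,0,-1,0,0,0,0,0,0]}}

```text
t: 8.52
eef_pos: [0.5709, 0.0631, 0.1053]
tool_rot: [0.002, -0.113, 0.994, -0.001]
contact_force: [-1.0, 0.6, 0.8]
gripper_width: 0.002
```

```bash
python3 j.py
```

```text
t 8.53 jig mm [  -7.  -128.   105.3] relyaw -0.006 tilt [ 0.004 -0.002 -1.   ] F [-0.8  0.8  0.8] w 0.002
```

Request:
{"name": "drive_tool", "arguments": {"series": [-1,0,0,45,0,0,0,-1,0,5,5,0,0,0,-1,0,6,0,0,0,0,-1,0,5,0,0,0,0,-1,0,4,0,0,0,0,-1,0,4,0,0,0,0,-1,0,4,0,0,0,0,-1,0,3,0,0,0,0]}}

```text
t: 9.52
eef_pos: [0.5612, 0.0991, 0.055]
tool_rot: [0.0, -0.117, 0.993, -0.0]
contact_force: [3.2, -6.4, 2.1]
gripper_width: 0.001
```

```bash
python3 j.py
```

```text
t 9.53 jig mm [ -8.2 -90.7  55. ] relyaw 0.003 tilt [ 0. -0. -1.] F [ 1.6 -7.   2.1] w 0.001
```

Request:
{"name": "drive_tool", "arguments": {"series": [-1,0,2,1,0,0,0,-1,0,2,0,0,0,0,-1,0,1,0,0,0,0,-1,0,1,0,0,0,0]}}

```text
t: 10.02
eef_pos: [0.5612, 0.0994, 0.0543]
tool_rot: [0.001, -0.115, 0.993, -0.003]
contact_force: [4.6, -16.7, 2.4]
gripper_width: -0.001
```

```bash
python3 j.py
```

```text
t 10.03 jig mm [ -8.1 -90.5  54.3] relyaw -0.001 tilt [ 0.003 -0.005 -1.   ] F [  0.7 -17.4   2.4] w -0.001
```

Request:
{"name": "drive_tool", "arguments": {"series": [-1,0,-15,0,0,0,0,-1,0,0,-50,0,0,0,-1,35,30,0,0,0,0,-1,35,30,0,0,0,0,-1,4,37,0,0,0,0,-1,0,0,45,0,0,0,-1,0,0,4.5,0,0,0,-1,-6,0,0,0,0,0,-1,-6,0,0,0,0,0,-1,-6,0,0,0,0,0,-1,-4,0,0,0,0,0,-1,-3,0,0,0,0,0]}}

```text
t: 11.52
eef_pos: [0.4932, 0.1735, 0.0545]
tool_rot: [0.0, -0.117, 0.993, 0.0]
contact_force: [-2.8, -1.1, 1.9]
gripper_width: -0.001
```

```bash
python3 j.py
```

```text
t 11.53 jig mm [-57.3  -2.7  54.5] relyaw 0.003 tilt [ 0.  0. -1.] F [-3.  -0.4  1.9] w -0.001
```

Request:
{"name": "drive_tool", "arguments": {"series": [-1,-2,0,0,0,0,0,-1,-2,0,0,0,0,0,-1,-1,0,0,0,0,0,-1,0,0,0,0,0,0,-1,15,0,0,0,0,0,-1,15,0,-50,0,0,0]}}

```text
t: 12.28
eef_pos: [0.4658, 0.1667, 0.1021]
tool_rot: [-0.003, -0.118, 0.993, -0.001]
contact_force: [-0.1, 0.3, 1.5]
gripper_width: -0.002
```

```bash
python3 j.py
```

```text
t 12.28 jig mm [-85.5  -3.  102.1] relyaw 0.004 tilt [-0.005 -0.003 -1.   ] F [-0.1  0.3  1.5] w -0.002
```

Request:
{"name": "drive_tool", "arguments": {"series": [-1,-20,0,-38,0,0,0,-1,-47,0,-38,0,0,0,-1,-47,0,-38,0,0,0,-1,0,0,0,0,0,0,-1,0,0,0,0,0,0]}}

```text
t: 12.9
eef_pos: [0.5783, 0.194, 0.2175]
tool_rot: [-0.001, -0.117, 0.993, -0.0]
contact_force: [-1.0, -0.2, -0.1]
gripper_width: 0.002
```

```bash
python3 - <<'E'
from j import *
jp(); c=cam('wrist');np.savez('w3.npz',**{k:np.array(c[k]) for k in c})
im=c['pixels']
q=R.from_euler('z',float(g['yaw']))
def J(P): return proj(c,q.apply(np.array(P,float)/1000)+np.r_[g['ctr'],0])
pl=J([[-70,-100,30],[-70,100,30],[70,100,30],[70,-100,30]]); print(pl.round(0).tolist())
x0,y0=np.maximum(pl.min(0)-8,0).astype(int); x1,y1=np.minimum(pl.max(0)+8,[640,400]).astype(int)
cr=im[y0:y1,x0:x1]; s=min(800/cr.shape[1],600/cr.shape[0]); print('crop',x0,y0,s)
cv2.imwrite('pics/w3c.png',cv2.convertScaleAbs(cv2.resize(cr,None,fx=s,fy=s,interpolation=cv2.INTER_CUBIC),alpha=1.4))
E
```

```text
t 12.90 jig mm [ 30.3  -2.3 217.5] relyaw 0.004 tilt [-0.001 -0.    -1.   ] F [-1.   0.1 -0.1] w 0.002
[[208.0, 74.0], [427.0, 75.0], [412.0, 219.0], [221.0, 218.0]]
crop 200 66 3.4188034188034186
```

View pics/w3c.png

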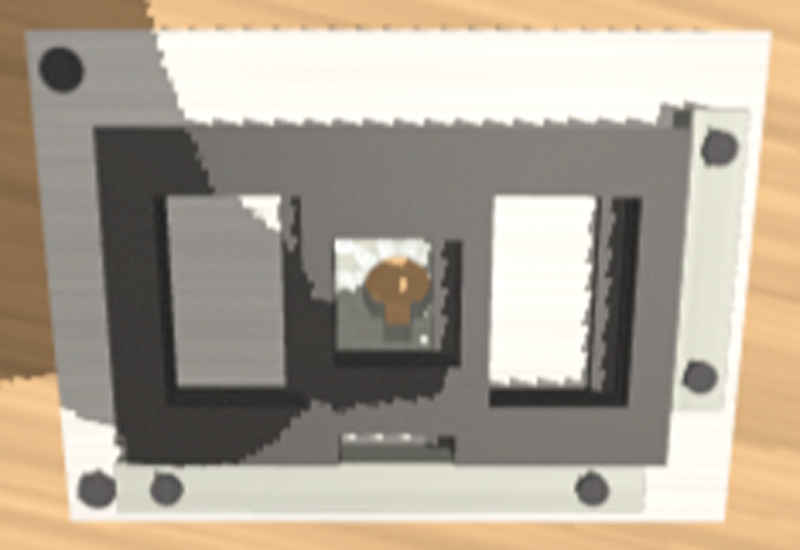

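The stack looks flush against both fences. The bore is at crop (398,284) with its keyway toward +x (398,312). I'll check the numbers and plan the foot from the close camera.

```bash
python3 - <<'E'
from j import *
c=dict(np.load('w3.npz')); q=R.from_euler('z',-float(g['yaw'])); s=3.4188034
def J(uv,z):
    P=ray(c,np.array(uv)/s+[200,66],z)-np.r_[g['ctr'],0]; return (q.apply(P)*1000)[:,:2].round(1).tolist()
print('board4',J([[95,127],[690,130],[667,465],[117,462]],.054))
print('window top',J([[461,240],[461,365],[334,365],[334,240]],.054),'bottom',J([[440,350],[334,350]],.03))
print('hub L,R,top,key end',J([[365,284],[431,284],[398,257],[398,324]],.03))
print('plate',J([[27,31],[771,31],[725,521],[72,521]],.03))
t=cam('top'); m=cv2.inRange(t['pixels'][190:240,355:415],(0,0,0),(45,45,45)); ys,xs=np.nonzero(m); print('black',len(xs),xs.mean()+355,ys.mean()+190)
P=ray(t,[[xs.mean()+355,ys.mean()+190]],.10); print(P)
print(t['pixels'][205:220,370:400].mean(2).astype(int)[::2,::2])
E
```

```text
board4 [[-45.0, -77.4], [-44.8, 72.8], [43.9, 73.9], [43.6, -78.3]]
window top [[-17.2, 15.5], [15.9, 16.3], [16.1, -17.9], [-17.0, -17.4]] bottom [[16.7, 11.6], [16.8, -19.2]]
hub L,R,top,key end [[-2.3, -10.1], [-2.4, 8.7], [-10.0, -0.7], [9.1, -0.6]]
plate [[-69.5, -100.2], [-70.3, 98.7], [69.3, 99.5], [70.1, -99.9]]
black 26 384.0 210.96153846153845
[[ 0.51567778 -0.18165959  0.1       ]]
[[204 200 149 130 116  98 117 149 122 117 115 113 113 121 158]
 [208 191 208 207 121  44  51 112  86  95 106 113 111 110 160]
 [206 144 209 205  59  47  62 175 124  41  53 154 133 128 165]
 [208 206 209 202  40  25  34  81  61  44  66 208 211 210 207]
 [ 85 132 137 160 197 167 104  91  37  30 108 207 141 209 213]
 [ 94 110 113 115 113 127 137 141 177 200 162 214 207 213 213]
 [102 109 116 116 115 122 120 119 119 113 131 138 164 209 209]
 [109 111 114 117 116 121 118 118 117 111 114 113 109 102 108]]
```

Board, window, hub and plate centres agree to about 1–2 mm. On the way to the foot I'll take one oblique shot of the stack's -y side, then one over the foot.

Request:
{"name": "drive_tool", "arguments": {"series": [1,7,-43,22,0,0,0,1,7,-43,22,0,0,0,1,6,-43,22,0,0,0,1,0,0,0,0,0,0]}}

```text
t: 13.5
eef_pos: [0.5874, 0.0588, 0.1497]
tool_rot: [-0.003, -0.114, 0.993, -0.001]
contact_force: [0.2, 0.8, 1.7]
gripper_width: 0.847
```

```bash
python3 - <<'E'
from j import *
jp(); c=cam('wrist','w4.png');np.savez('w4.npz',**{k:np.array(c[k]) for k in c})
o=bot.get_obs(); Rm=R.from_quat(o['tool_rot'],scalar_first=True).as_matrix()
print('shift to foot view, tool mm',(Rm.T@(np.array([.50,-.18,.25])-o['eef_pos'])*1000).round(0))
E
```

```text
t 13.50 jig mm [   8.  -136.   149.7] relyaw -0.003 tilt [-0.005 -0.003 -1.   ] F [0.4 0.8 1.7] w 0.847
shift to foot view, tool mm [ 142. -215.  -99.]
```

Request:
{"name": "drive_tool", "arguments": {"series": [1,23,-36,-16.5,0,0,0,1,23,-36,-16.5,0,0,0,1,23,-36,-16.5,0,0,0,1,23,-36,-16.5,0,0,0,1,23,-36,-16.5,0,0,0,1,23,-36,-16.5,0,0,0,1,0,0,0,0,0,0.14,1,0,0,0,0,0,0.14,1,0,0,0,0,0,0.14,1,0,0,0,0,0,0,1,0,0,0,0,0,0]}}

```text
t: 14.92
eef_pos: [0.5062, -0.1771, 0.2513]
tool_rot: [0.0, 0.09, 0.996, 0.0]
contact_force: [0.4, 0.3, -0.0]
gripper_width: 1.004
```

```bash
python3 - <<'E'
from j import *
jp(); c=cam('wrist','w5.png');np.savez('w5.npz',**{k:np.array(c[k]) for k in c})
print(proj(c,[[.51,-.18,.09]]).round(0))
w4=cv2.imread('pics/w4.png');c4=dict(np.load('w4.npz'));q=R.from_euler('z',float(g['yaw']))
p=proj(c4,q.apply(np.array([[-45,-75,30],[45,-75,30],[45,-75,54]])/1000.)+np.r_[g['ctr'],0]);print(p.round(0).tolist())
x,y=p.mean(0).astype(int); 
x=min(max(x,80),560);y=min(max(y,100),300);A=cv2.resize(w4[y-100:y+100,x-80:x+80],(480,600)); print('A org',x-80,y-100,'x3')
u,v=proj(c,[[.51,-.18,.09]])[0].astype(int); u=min(max(u,100),540); v=min(max(v,80),320)
B=cv2.resize(c['pixels'][v-80:v+80,u-100:u+100],None,fx=1.6,fy=1.6); B=cv2.copyMakeBorder(B,0,600-B.shape[0],0,0,0)
B2=cv2.resize(c['pixels'],(320,200)); B[300:500,:320]=B2; print('B org',u-100,v-80,'x1.6')
cv2.imwrite('pics/m1.png',np.hstack([A,B]))
E
```

```text
t 14.93 jig mm [-125.1 -346.9  251.3] relyaw -0.412 tilt [ 0.  0. -1.] F [ 0.5  0.2 -0. ] w 1.004
[[312. 193.]]
[[396.0, 135.0], [388.0, 245.0], [395.0, 258.0]]
A org 312 112 x3
B org 211 112 x1.6
```

View pics/m1.png

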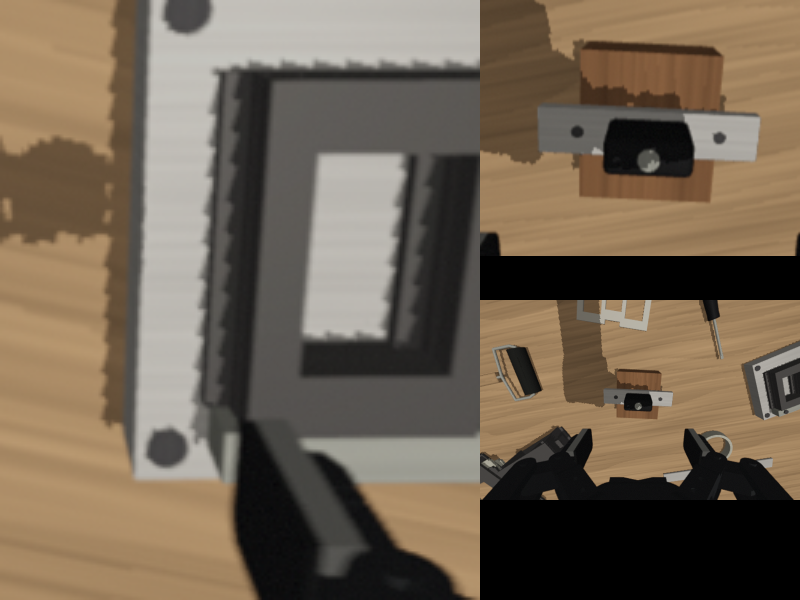

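Picture A (left, stack seen from -y) shows a lower ledge at x≈222–240 sticking out about 4–5 mm in -y, so the bottom board missed the y push. The finger backs must be relieved near the tip. Picture B shows the bar corners at (538,105), (760,117), (757,161) and (540,152). I'll redo the y push with the flat side of the fingers by turning the tool 90°.

```bash
python3 - <<'E'
from j import *
c=dict(np.load('w5.npz'))
f=lambda p:(np.array(p,float)-[480,0])/1.6+[211,112]
P=ray(c,f([[538,105],[760,117],[757,161],[540,152]]),.067)[:,:2]
print(P.round(4).tolist(),'len',np.linalg.norm(P[1]-P[0]),np.linalg.norm(P[2]-P[3]),'w',np.linalg.norm(P[0]-P[3]),np.linalg.norm(P[1]-P[2]))
d=(P[1]-P[0])+(P[2]-P[3]); print('ctr',P.mean(0),'yaw',np.arctan2(-d[0],d[1]))
print('knob',ray(c,f([[648,160]]),.115), 'holes',ray(c,f([[577,132],[719,138]]),.067))
o=bot.get_obs();print('q',np.round(o['q'],3))
Rm=R.from_quat(o['tool_rot'],scalar_first=True).as_matrix()
q=R.from_euler('z',float(g['yaw'])); T=q.apply(np.array([-2,-125,110])/1000.)+np.r_[g['ctr'],0]
print('target',T,'shift tool',(Rm.T@(T-o['eef_pos'])*1000).round(1),'psi',np.arctan2(-Rm[1,0],-Rm[0,0]))
E
```

```text
[[0.4893, -0.2416], [0.5217, -0.1071], [0.5503, -0.1123], [0.5194, -0.2478]] len 0.13835185677065837 0.13900392677847226 w 0.030714087035595083 0.029132939920829427
ctr [ 0.52018191 -0.17719164] yaw -0.2300665429255916
knob [[ 0.52045724 -0.17808197  0.115     ]] holes [[ 0.51068153 -0.22164495  0.067     ]
 [ 0.53065198 -0.13417687  0.067     ]]
q [-0.082  0.257  0.363  1.909 -0.108  0.994  1.718]
target [0.57511    0.06717101 0.11      ] shift tool [-23.6 252.9 141.4] psi -0.18149436642811634
```

The foot measures at (0.520, -0.178) with yaw -0.230, and the bar measures 139×30 mm as it should. Now the y push again.

Request:
{"name": "drive_tool", "arguments": {"series": [-1,-4.7,50.6,28,0,0,0,-1,-4.7,50.6,28,0,0,0,-1,-4.7,50.6,28,0,0,0,-1,-4.7,50.6,28,0,0,0,-1,-4.7,50.6,28,0,0,0,-1,0,0,0,0,0,0.165,-1,0,0,0,0,0,0.165,-1,0,0,0,0,0,0.165,-1,0,0,0,0,0,0.165,-1,0,0,0,0,0,0.165,-1,0,0,0,0,0,0.165,-1,0,0,0,0,0,0.165]}}

```text
t: 16.48
eef_pos: [0.5757, 0.0666, 0.1112]
tool_rot: [-0.0, 0.622, 0.783, 0.0]
contact_force: [1.0, 0.1, 0.0]
gripper_width: 0.001
```

Request:
{"name": "drive_tool", "arguments": {"series": [-1,0,0,0,0,0,0]}}

```text
t: 16.6
eef_pos: [0.5756, 0.0667, 0.1111]
tool_rot: [-0.0, 0.62, 0.785, -0.0]
contact_force: [0.1, -0.1, -0.8]
gripper_width: 0.003
```

```bash
python3 j.py
```

```text
t 16.60 jig mm [  -1.6 -125.6  111.1] relyaw -1.568 tilt [-0. -0. -1.] F [ 0.  -0.1 -0.8] w 0.003
```

Request:
{"name": "drive_tool", "arguments": {"series": [-1,0,-6,45,0,0,0,-1,8,0,12,0,0,0,-1,10,0,0,0,0,0,-1,8,0,0,0,0,0,-1,4,0,0,0,0,0,-1,3,0,0,0,0,0,-1,3,0,0,0,0,0,-1,2,0,0,0,0,0]}}

```text
t: 17.6
eef_pos: [0.5621, 0.1006, 0.0551]
tool_rot: [0.001, 0.621, 0.783, 0.0]
contact_force: [1.4, -4.9, 5.5]
gripper_width: -0.003
```

```bash
python3 j.py
```

```text
t 17.60 jig mm [ -7.  -89.4  55.1] relyaw -1.573 tilt [ 0.002 -0.001 -1.   ] F [ 0.2 -5.1  5.5] w -0.003
```

Request:
{"name": "drive_tool", "arguments": {"series": [-1,-6,0,0,0,0,0,-1,0,0,0,0,0,0]}}

```text
t: 17.85
eef_pos: [0.5622, 0.096, 0.0541]
tool_rot: [-0.0, 0.621, 0.784, -0.0]
contact_force: [0.5, 0.1, -0.4]
gripper_width: 0.001
```

Request:
{"name": "drive_tool", "arguments": {"series": [-1,0,0,1,0,0,0,-1,0,0,0.5,0,0,0,-1,0,0,0,0,0,0]}}

```text
t: 18.23
eef_pos: [0.5624, 0.0963, 0.0526]
tool_rot: [-0.0, 0.621, 0.784, -0.0]
contact_force: [0.2, 0.4, 0.1]
gripper_width: -0.001
```

```bash
python3 j.py
```

```text
t 18.23 jig mm [ -7.7 -93.8  52.6] relyaw -1.571 tilt [-0.  0. -1.] F [0.2 0.3 0.1] w -0.001
```

Request:
{"name": "drive_tool", "arguments": {"series": [-1,2,0,0.3,0,0,0,-1,2,0,0,0,0,0,-1,1,0,0,0,0,0,-1,1,0,0,0,0,0]}}

```text
t: 18.73
eef_pos: [0.5612, 0.1015, 0.0525]
tool_rot: [0.0, 0.621, 0.784, -0.0]
contact_force: [-0.0, -1.6, -1.6]
gripper_width: 0.001
```

```bash
python3 j.py
```

```text
t 18.73 jig mm [ -7.7 -88.4  52.5] relyaw -1.572 tilt [ 0.    -0.001 -1.   ] F [-0.4 -1.5 -1.6] w 0.001
```

Request:
{"name": "drive_tool", "arguments": {"series": [-1,1,0,0,0,0,0,-1,1,0,0,0,0,0]}}

```text
t: 18.98
eef_pos: [0.5612, 0.1019, 0.0526]
tool_rot: [0.001, 0.621, 0.783, -0.001]
contact_force: [2.0, -8.1, -1.5]
gripper_width: 0.002
```

```bash
python3 j.py
```

```text
t 18.98 jig mm [ -7.6 -88.   52.6] relyaw -1.573 tilt [ 0.001 -0.002 -1.   ] F [ 0.1 -8.3 -1.5] w 0.002
```

Request:
{"name": "drive_tool", "arguments": {"series": [-1,1.5,0,0,0,0,0,-1,1.5,0,0,0,0,0,-1,0,0,0,0,0,0]}}

```text
t: 19.35
eef_pos: [0.5611, 0.1019, 0.0527]
tool_rot: [0.003, 0.622, 0.783, -0.001]
contact_force: [3.4, -12.7, -1.8]
gripper_width: -0.001
```

```bash
python3 j.py; python3 - <<'E'
from j import *
c=cam('wrist','w6.png'); np.savez('w6.npz',**{k:np.array(c[k]) for k in c})
q=R.from_euler('z',float(g['yaw']))
for P in ([[-45,-75,30],[45,-75,30],[-45,75,30],[45,75,30]],[[-45,-75,54],[45,-75,54],[-45,75,54],[45,75,54]]):
    print(proj(c,q.apply(np.array(P)/1000.)+np.r_[g['ctr'],0]).round(0).tolist())
E
```

```text
t 19.35 jig mm [ -7.6 -88.   52.7] relyaw -1.575 tilt [ 0.003 -0.005 -1.   ] F [  0.4 -13.1  -1.8] w -0.001
[[238.0, 239.0], [420.0, 238.0], [206.0, -150.0], [460.0, -150.0]]
[[225.0, 263.0], [439.0, 262.0], [178.0, -213.0], [496.0, -213.0]]
```

Request:
{"name": "drive_tool", "arguments": {"series": [-1,-20,0,0,0,0,0,-1,0,0,-58,0,0,0,-1,0,0,0,0,0,-0.175,-1,0,0,0,0,0,-0.175,-1,0,0,0,0,0,-0.175,-1,0,0,0,0,0,-0.175,-1,0,0,0,0,0,-0.175,-1,0,0,0,0,0,-0.175,-1,0,0,0,0,0,-0.175,-1,0,0,0,0,0,-0.175,-1,0,0,0,0,0,-0.17,-1,0,0,0,0,0,0]}}

```text
t: 20.9
eef_pos: [0.5646, 0.0872, 0.1107]
tool_rot: [-0.0, -0.114, 0.993, 0.001]
contact_force: [-0.3, 0.1, -0.6]
gripper_width: 0.001
```

```bash
python3 j.py
```

```text
t 20.90 jig mm [  -7.6 -103.1  110.7] relyaw -0.003 tilt [-0.     0.001 -1.   ] F [-0.3  0.1 -0.6] w 0.001
```

Request:
{"name": "drive_tool", "arguments": {"series": [-1,26,33,0,0,0,0,-1,26,33,0,0,0,0,-1,26,33,0,0,0,0,-1,0,0,50,0,0,0,-1,0,0,7,0,0,0,-1,-8,0,0,0,0,0,-1,-8,0,0,0,0,0,-1,-6,0,0,0,0,0,-1,-3,0,0,0,0,0,-1,-2,0,0,0,0,0,-1,-2,0,0,0,0,0]}}

```text
t: 22.28
eef_pos: [0.4938, 0.1723, 0.0535]
tool_rot: [-0.001, -0.115, 0.993, -0.0]
contact_force: [-3.7, -0.5, 3.4]
gripper_width: 0.001
```

```bash
python3 j.py
```

```text
t 22.27 jig mm [-56.9  -4.   53.5] relyaw -0.002 tilt [-0.001 -0.    -1.   ] F [-3.7  0.4  3.4] w 0.001
```

Request:
{"name": "drive_tool", "arguments": {"series": [-1,-2,0,0,0,0,0,-1,-2,0,-0.5,0,0,0,-1,0,0,0,0,0,0]}}

```text
t: 22.65
eef_pos: [0.4941, 0.1723, 0.053]
tool_rot: [-0.004, -0.115, 0.993, -0.001]
contact_force: [-9.8, -1.7, 5.9]
gripper_width: -0.002
```

```bash
python3 j.py
```

```text
t 22.65 jig mm [-56.7  -4.1  53. ] relyaw -0.001 tilt [-0.008 -0.003 -1.   ] F [-10.    0.6   5.9] w -0.002
```

Request:
{"name": "drive_tool", "arguments": {"series": [-1,20,0,0,0,0,0,-1,0,0,-50,0,0,0,1,-28,-45,-16,0,0,0,1,-28,-45,-16,0,0,0,1,-28,-40,-16,0,0,0,1,0,0,0,0,0,0,1,0,0,0,0,0,0]}}

```text
t: 23.52
eef_pos: [0.5896, 0.0618, 0.1515]
tool_rot: [-0.0, -0.115, 0.993, 0.0]
contact_force: [-0.7, 0.1, 0.0]
gripper_width: 0.996
```

```bash
python3 - <<'E'
from j import *
jp(); c=cam('wrist','w7.png');np.savez('w7.npz',**{k:np.array(c[k]) for k in c})
q=R.from_euler('z',float(g['yaw']))
p=proj(c,q.apply(np.array([[-45,-75,30],[45,-75,30],[45,-75,54],[-45,75,54],[45,75,54]])/1000.)+np.r_[g['ctr'],0]);print(p.round(0).tolist())
x0,y0=(p.min(0)-[30,25]).astype(int);x1,y1=(p.max(0)+[30,25]).astype(int);x0=max(x0,0);y0=max(y0,0)
cr=c['pixels'][y0:y1,x0:x1];s=min(800/cr.shape[1],600/cr.shape[0]);print(x0,y0,s)
cv2.imwrite('pics/w7c.png',cv2.convertScaleAbs(cv2.resize(cr,None,fx=s,fy=s,interpolation=cv2.INTER_CUBIC),alpha=1.3))
E
```

```text
t 23.52 jig mm [  10.8 -133.5  151.5] relyaw -0.002 tilt [-0.001  0.    -1.   ] F [-0.7  0.3  0. ] w 0.996
[[392.0, 130.0], [384.0, 240.0], [391.0, 253.0], [617.0, 134.0], [584.0, 252.0]]
354 105 2.797202797202797
```

View pics/w7c.png

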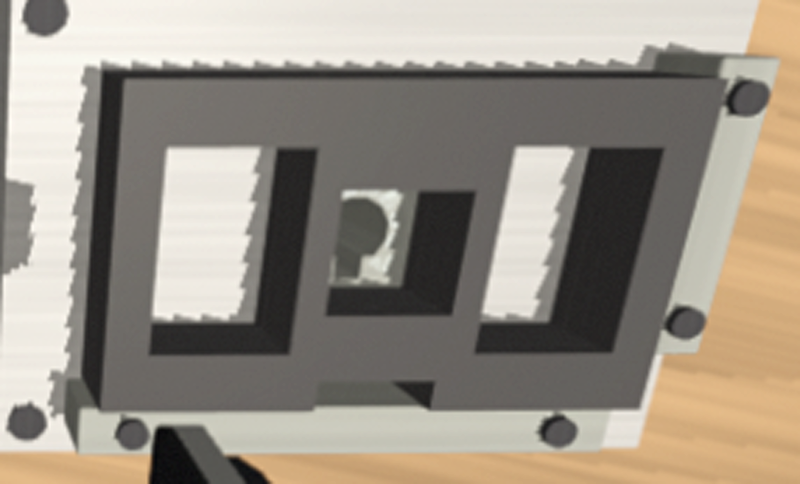

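All the walls are clean now: single straight faces on the -y, -x and window sides with no ledges. Next is the foot.

Request:
{"name": "drive_tool", "arguments": {"series": [1,24.4,-43.5,-15,0,0,0,1,24.4,-43.5,-15,0,0,0,1,24.4,-43.5,-15,0,0,0,1,24.4,-43.5,0,0,0,0,1,24.4,-43.5,0,0,0,0,1,0,0,0,0,0,0.155,1,0,0,0,0,0,0.155,1,0,0,0,0,0,0.15,1,0,0,0,0,0,0,1,0,0,0,0,0,0]}}

```text
t: 24.82
eef_pos: [0.5208, -0.1771, 0.1967]
tool_rot: [-0.0, 0.112, 0.994, 0.0]
contact_force: [0.5, 1.2, -0.1]
gripper_width: 1.002
```

```bash
cat > f.py <<'E'
from j import *
o=bot.get_obs();Rm=R.from_quat(o['tool_rot'],scalar_first=True).as_matrix();jp()
print('to foot tool mm',(Rm.T@(np.array([.5203,-.1777,.092])-o['eef_pos'])*1000).round(1),'psi',np.arctan2(-Rm[1,0],-Rm[0,0]).round(3))
c=cam('wrist','w8.png')
im=c['pixels']; p=proj(c,[[.5203,-.1777,.115]])[0];print(p)
q=R.from_euler('z',-.23)
k=proj(c,q.apply([[-.011,-.025,.024],[-.011,.025,.024],[.011,.025,.024],[.011,-.025,.024],[-.015,-.07,-.024],[-.015,.07,-.024],[.015,.07,-.024],[.015,-.07,-.024]])+[.5203,-.1777,.091])
im=im.copy()
for a in k: cv2.circle(im,tuple(a.round().astype(int)),1,(0,0,255),-1)
u,v=p.astype(int);u=min(max(u,130),510);v=min(max(v,100),300)
cv2.imwrite('pics/w8c.png',cv2.resize(im[v-100:v+100,u-130:u+130],None,fx=3,fy=3,interpolation=cv2.INTER_CUBIC))
E
python3 f.py
```

```text
t 24.82 jig mm [-110.9 -350.3  196.7] relyaw -0.457 tilt [-0.001  0.    -1.   ] F [ 0.7  1.1 -0.1] w 1.002
to foot tool mm [  0.3  -0.7 104.7] psi -0.225
[312.88941798 218.60391279]
```

View pics/w8c.png

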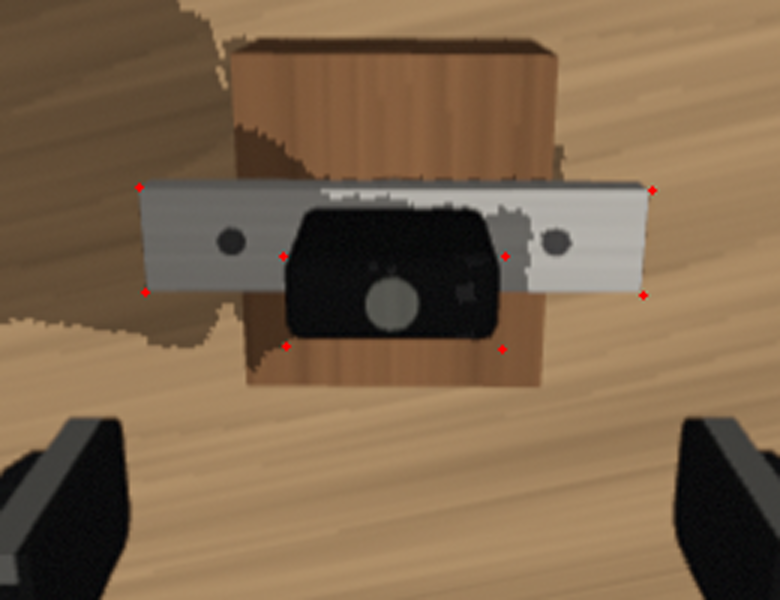

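The predicted bar corners lie on the bar to within about 1 mm, and the grip is centred between the open fingers. I'll descend and grip.

Request:
{"name": "drive_tool", "arguments": {"series": [1,0,0,40,0,0,-0.005,1,0,0,40,0,0,0,1,0,-1,20,0,0,0,1,0,0,5,0,0,0,1,0,0,0,0,0,0,-1,0,0,0,0,0,0,-1,0,0,0,0,0,0,-1,0,0,0,0,0,0,-1,0,0,0,0,0,0], "force": 100}}

```text
t: 26.0
eef_pos: [0.5217, -0.1794, 0.0932]
tool_rot: [0.001, 0.112, 0.994, -0.0]
contact_force: [-1.4, 0.3, 4.7]
gripper_width: 0.573
```

```bash
python3 j.py
```

```text
t 26.00 jig mm [-110.6 -352.7   93.2] relyaw -0.456 tilt [ 0.002 -0.    -1.   ] F [-1.3  0.7  4.7] w 0.573
```

Request:
{"name": "drive_tool", "arguments": {"series": [-1,0,0,-5,0,0,0,-1,0,0,-20,0,0,0,-1,0,0,-35,0,0,0,-1,0,0,-40,0,0,0,-1,0,0,0,0,0,0]}}

```text
t: 26.62
eef_pos: [0.5223, -0.1797, 0.1947]
tool_rot: [0.003, 0.112, 0.994, -0.0]
contact_force: [-0.3, -0.3, -4.0]
gripper_width: 0.572
```

```bash
python3 - <<'E'
from j import *
jp();o=bot.get_obs();Rm=R.from_quat(o['tool_rot'],scalar_first=True).as_matrix()
q=R.from_euler('z',float(g['yaw'])); T=q.apply(np.array([-.0005,-.0007,.19]))+np.r_[g['ctr'],0]
print('hub',T,'shift',(Rm.T@(T-o['eef_pos'])*1000).round(1))
E
```

```text
t 26.62 jig mm [-110.1 -353.1  194.7] relyaw -0.457 tilt [ 0.005 -0.001 -1.   ] F [-0.4 -0.2 -4. ] w 0.572
hub [0.54801959 0.18849227 0.19      ] shift [ 57.1 364.6   4.6]
```

Request:
{"name": "drive_tool", "arguments": {"series": [-1,8,52,0,0,0,0,-1,8,52,0,0,0,0,-1,8,52,0,0,0,0,-1,8,52,0,0,0,0,-1,8,52,0,0,0,0,-1,8,52,0,0,0,0,-1,8,52,0,0,0,0,-1,0,0,0,0,0,-0.15,-1,0,0,0,0,0,-0.15,-1,0,0,0,0,0,-0.15,-1,0,0,0,0,0,0,-1,0,0,0,0,0,0]}}

```text
t: 28.12
eef_pos: [0.5468, 0.1879, 0.191]
tool_rot: [-0.001, -0.111, 0.994, -0.0]
contact_force: [-0.3, -0.0, -2.9]
gripper_width: 0.572
```

```bash
python3 - <<'E'
from j import *
jp(); c=cam('wrist','w9.png'); im=c['pixels']
q=R.from_euler('z',float(g['yaw']))
f=lambda P: q.apply(np.array(P,float)/1000)+np.r_[g['ctr'],0]
p=proj(c,f([[1,-.7,105],[-45,-75,54],[-45,75,54],[45,75,54],[45,-75,54]])); print(p.round(0).tolist())
cr=im[max(0,int(p[0,1])-60):int(p[0,1])+60,int(p[0,0])-100:int(p[0,0])+100]
cv2.imwrite('pics/w9c.png',cv2.convertScaleAbs(cv2.resize(cr,None,fx=4,fy=4,interpolation=cv2.INTER_CUBIC),alpha=1.6))
E
```

```text
t 28.12 jig mm [ -1.9  -1.  191. ] relyaw -0.010 tilt [-0.002 -0.001 -1.   ] F [-0.3  0.  -2.9] w 0.572
[[315.0, 220.0], [223.0, 146.0], [408.0, 144.0], [400.0, 245.0], [233.0, 247.0]]
```

Request:
{"name": "drive_tool", "arguments": {"series": [-1,-2.9,0.3,20,0,0,-0.01,-1,0,0,25,0,0,0,-1,0,0,15,0,0,0,-1,0,0,8,0,0,0,-1,0,0,4,0,0,0,-1,0,0,2,0,0,0]}}

```text
t: 28.92
eef_pos: [0.5505, 0.1893, 0.1184]
tool_rot: [0.0, -0.117, 0.993, 0.0]
contact_force: [0.6, 0.0, -1.9]
gripper_width: 0.573
```

```bash
python3 j.py
```

```text
t 28.93 jig mm [  2.1  -0.5 118.4] relyaw 0.003 tilt [ 0.001  0.    -1.   ] F [ 0.5 -0.1 -1.9] w 0.573
```

Request:
{"name": "drive_tool", "arguments": {"series": [-1,0.8,0,1,0,0,0,-1,0,0,1,0,0,0,-1,0,0,1,0,0,0,-1,0,0,1,0,0,0,-1,0,0,0,0,0,0]}}

```text
t: 29.55
eef_pos: [0.5493, 0.1889, 0.1139]
tool_rot: [-0.0, -0.117, 0.993, -0.0]
contact_force: [-0.2, -0.5, -3.7]
gripper_width: 0.575
```

```bash
python3 j.py
```

```text
t 29.55 jig mm [  0.8  -0.6 113.9] relyaw 0.003 tilt [-0. -0. -1.] F [-0.3 -0.4 -3.7] w 0.575
```

Request:
{"name": "drive_tool", "arguments": {"series": [-1,0,0,1.5,0,0,0,-1,0,0,1.5,0,0,0,-1,0,0,1,0,0,0,-1,0,0,1,0,0,0,-1,0,0,1,0,0,0,-1,0,0,1,0,0,0,-1,0,0,0,0,0,0]}}

```text
t: 30.42
eef_pos: [0.549, 0.1884, 0.1067]
tool_rot: [-0.0, -0.117, 0.993, -0.0]
contact_force: [-1.3, -1.1, -3.3]
gripper_width: 0.578
```

```bash
python3 j.py
```

```text
t 30.43 jig mm [  0.5  -1.  106.7] relyaw 0.003 tilt [-0.001 -0.001 -1.   ] F [-1.5 -0.8 -3.3] w 0.578
```

Request:
{"name": "drive_tool", "arguments": {"series": [-1,0.4,-0.4,1,0,0,0,-1,0,0,1,0,0,0,-1,0,0,1,0,0,0,-1,0,0,1,0,0,0]}}

```text
t: 30.92
eef_pos: [0.549, 0.1884, 0.1029]
tool_rot: [-0.0, -0.117, 0.993, -0.0]
contact_force: [-2.2, -2.7, -1.9]
gripper_width: 0.574
```

```bash
python3 j.py
```

```text
t 30.93 jig mm [  0.4  -1.  102.9] relyaw 0.003 tilt [-0. -0. -1.] F [-2.8 -2.1 -1.9] w 0.574
```

Request:
{"name": "drive_tool", "arguments": {"series": [-1,0.6,-0.5,1,0,0,0,-1,0,0,1.5,0,0,0,-1,0,0,1.5,0,0,0,-1,0,0,1.5,0,0,0]}}

```text
t: 31.42
eef_pos: [0.5487, 0.1881, 0.0974]
tool_rot: [0.0, -0.117, 0.993, 0.0]
contact_force: [-0.9, -0.8, -2.8]
gripper_width: 0.575
```

```bash
python3 j.py
```

```text
t 31.43 jig mm [ 0.  -1.3 97.4] relyaw 0.004 tilt [ 0.  0. -1.] F [-1.  -0.6 -2.8] w 0.575
```

Request:
{"name": "drive_tool", "arguments": {"series": [-1,0.2,-0.1,1.5,0,0,0,-1,0,0,1.5,0,0,0,-1,0,0,1,0,0,0,-1,0,0,0.5,0,0,0,-1,0,0,0.5,0,0,0]}}

```text
t: 32.05
eef_pos: [0.5485, 0.1878, 0.0925]
tool_rot: [0.0, -0.117, 0.993, 0.0]
contact_force: [0.2, -0.8, -3.7]
gripper_width: 0.576
```

```bash
python3 j.py
```

```text
t 32.05 jig mm [-0.2 -1.5 92.5] relyaw 0.003 tilt [ 0.  0. -1.] F [ 0.  -0.8 -3.7] w 0.576
```

Request:
{"name": "drive_tool", "arguments": {"series": [-1,0,0,0.7,0,0,0,-1,0,0,0.7,0,0,0,-1,0,0,0.7,0,0,0,-1,0,0,0,0,0,0]}}

```text
t: 32.55
eef_pos: [0.5486, 0.1878, 0.0921]
tool_rot: [0.0, -0.117, 0.993, 0.0]
contact_force: [-5.9, -2.2, 13.7]
gripper_width: 0.573
```

```bash
python3 j.py
```

```text
t 32.55 jig mm [-0.1 -1.5 92.1] relyaw 0.003 tilt [ 0.  0. -1.] F [-6.2 -0.8 13.7] w 0.573
```

Seated: the grip centre is about 90 mm over the bench with a press of about 17 N. I'll let it settle and take a last look.

Request:
{"name": "drive_tool", "arguments": {"series": [-1,0,0,0,0,0,0,-1,0,0,0,0,0,0,-1,0,0,0,0,0,0,-1,0,0,0,0,0,0]}}

```text
t: 33.05
eef_pos: [0.5486, 0.1878, 0.0922]
tool_rot: [0.0, -0.117, 0.993, 0.0]
contact_force: [-5.9, -1.3, 13.1]
gripper_width: 0.576
```

```bash
python3 - <<'E'
from j import *
jp(); a=cam('wrist')['pixels']; s=cam('scene')['pixels']; t=cam('top')['pixels']
A=cv2.resize(a[100:400,140:500],(600,500)); A=cv2.convertScaleAbs(a[130:310,150:490],alpha=1.5)
A=cv2.resize(A,(600,318),interpolation=cv2.INTER_CUBIC); S=cv2.resize(s[120:260,260:440],(360,280),interpolation=cv2.INTER_CUBIC); T=cv2.resize(t[125:285,165:495],(440,213))
cv=np.zeros((600,800,3),np.uint8); cv[:318,:600]=A; cv[320:600,:360]=S; cv[320:533,360:800]=T
cv2.imwrite('pics/end.png',cv); jp()
E
```

```text
t 33.05 jig mm [-0.1 -1.5 92.2] relyaw 0.003 tilt [ 0.     0.001 -1.   ] F [-6.   0.1 13.1] w 0.576
t 33.20 jig mm [-0.1 -1.5 92.1] relyaw 0.003 tilt [ 0.     0.001 -1.   ] F [-5.6  0.  12.9] w 0.569
```

View pics/end.png

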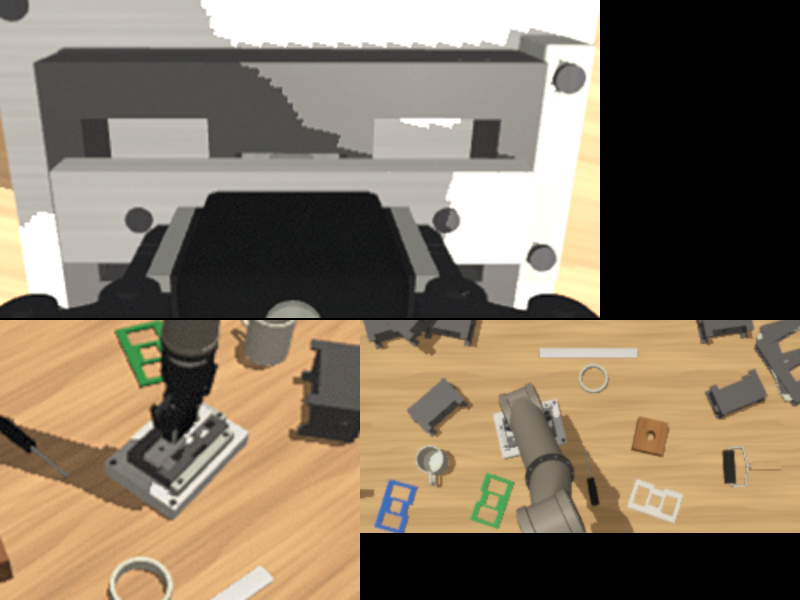

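The bar lies flat and parallel on the boards, the stack's -x face is one clean wall, and the other things on the bench are where they were. The press is about 16 N: the reading of 13 N plus the foot's weight of about 3.5 N. Handing in.

```bash
python3 -c "
from station import bot
print(bot.hand_in())"
```

```text
the job is handed in; nothing more can be done
None
```

The four boards are tapped flush against both fences. The foot's spigot and key are in the hub, and the arm is still gripping the foot and pressing on the stack. I handed the job in at about 33 s; no verdict was reported.

- **Tapping:** The first y push left the bottom board about 4–5 mm out. I saw this in an oblique view and repeated the push lower with the flat side of the fingers. After a last x tap, the close picture showed straight walls and windows with no ledges.
- **Foot:** I gripped it along its 50 mm side, lifted it out and turned it about 0.46 rad on the way to the jig. The key went into the keyway on the first try, without any searching turn.
- **Last checks:**
  - The grip centre is about 90 mm over the bench, which is the seated height, and it is within 0.003 rad of the jig's axes.
  - The downward press is about 16 N: 13 N measured plus roughly 3.5 N of foot weight.
  - The last pictures show the bar flat and the other things on the bench apparently unmoved.
- **Disagreements:**
  - The tool also reads about 6 N sideways, pushing the foot toward the long fence; I left that alone.
  - The grip centre reads about 1 mm off my jig estimate, which is within the calibration.
  - The last pictures do not show the -y side or the long-fence side close up. My check of those edges is from before the foot went in.

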